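# Dock the stamp-pad cassette under its leaf spring

## Robot

A 6-joint arm with a two-finger parallel gripper is mounted at the origin on a cart in front of the work surface, level with it; the furniture and walls round the work are solid. World frame = base frame: x ahead of the robot, y to its left, z up, the work surface at z = 0. Lengths are in mm, angles in rad, forces in N, time in s.
With the tool pointing down it reaches from about 350 to 975 mm from the base axis. Payload 7.1 kg.
Tool frame: the origin (TCP) lies midway between the tips of the shut fingers; the grasp point (between the pads) lies 19 mm behind it (ctrl.grasp_offset is the distance from the TCP to the grasp point, in mm); z points along the fingers, y is the line along which they close (so a half turn about z gives the same grasp; the last joint's range is limited). The gripper opens to 88 mm and grips with 3 to 60 N. Pads are 20 mm wide; open, the fingers measure 115 mm over their backs; the gripper's body (75 mm by 178 mm) begins 61 mm behind the grasp point.
Start: joints at [-1.355, 0.423, 1.63, -0, 1.089, -0.019], TCP at [145.425, -607.829, 222.675] pointing down, gripper open.
Joint ranges: [-3, 3], [-0.9, 2.11], [0.09, 2.58], [-1.31, 4.45], [0.11, 2.69], [-2.54, 2.54]. Speed limits (rad/s): [2.39, 2.39, 3.01, 3.14, 3.14, 3.14].

## Interface

Orientations are given as a rotation vector (axis times angle).
In Python, from workcell import sensors, viewer, ctrl gives the robot as it stands. The module is installed in compiled form; this text tells all that it offers.
- The arm moves only by the shell command python3 -m handwheel 'ROWS'. ROWS is JSON, a list of rows, each a list of 7 numbers: the shift along the tool's x, y, z in mm, then the turn, a rotation vector about the tool's x, y, z in rad, then the closure, from 0 (fully open) to 1 (shut). In form: [[x, y, z, rx, ry, rz, jaw], ...]. A call has 1 to 10 rows; each row shifts and turns the commanded pose from where the row before left it, along the tool's axes as they then stand; what a row does not reach is not made up. A row lasts 1/8 s, in which the tool goes at most 62.5 mm and 10.7 degrees, less where a joint would pass 70% of its speed; a pose out of reach is approached as far as the arm can. A call is refused whole if a number of a shift passes 62.5 or a number of a turn 0.188, either way. A call with a gripper value outside its range is refused whole. The fingers move at their own pace and stop on an object; the grip force is fixed at half the most. Time passes only in rows, so rows that do not move let the fingers close. It gives the time, the measured TCP pose, the force, the opening and the grip force at its end, in the units of the state.
- sensors.get_obs(): the state, without advancing time (a new reading comes with each control period).
- viewer.get_image(name): name is "scene" or "side" or "wrist"; returns a dict with "frame" (400x640x3 uint8, blue, green, red), "fov_y" (degrees; the focal length in pixels is half the picture's height over the tangent of half this angle, whatever the lens; pixels are square), "cx", "cy" (the principal point, pixels), "R" (3x3) and "t" (3): a world point X has camera coordinates R X + t. Camera axes: x right, y down, z forward; pixel columns grow to the right and rows downward; lengths in mm; the calibration is good to about 2 mm. A picture is of the moment at which its call begins. There is no depth.
- ctrl.close_job(): hands the job in; it is judged then, once.
The state is a dict: "t": time; "qpos": joint angles; "qvel": joint speeds; "joint_torque": joint torques, N m; "ee_pos": TCP position; "orientation": TCP orientation; "ft_force": force on the tool from outside, world axes, zero at the start; "moment": the same for the moment, N m; "width": finger opening in mm; "grasp_force": force on a finger pad.
Only numpy, scipy, OpenCV 4.12 (cv2) and the standard library are available. Lean on these libraries where they do the work, as an engineer would, in place of code of your own. Each camera call takes 0.05 s, during which the arm holds its last target. There are 200 camera calls.

## Task

Dock the blue stamp-pad cassette: press down hard with the fingertips on the ribbed area behind its white thumb bar so that the sprung bed sinks, and, keeping it pressed, slide it forward under the steel bridge and its leaf spring until its nose is home against the wooden end stop, then let go so that it stays clamped there. Only press and push it: never lift it off its bed, and leave the things standing around where they are.

Things in the scene. Friction and masses are not known exactly. Their poses are not given: they have to be found in the camera images.
- dock: Fixed wooden docking jig on the table. Origin on the table, on the centre line, under the robot-side face of the steel bridge; +x = docking (sliding) direction, z up. Base x = -150 to +64 mm, 100 mm wide. Side rails: inner faces y = +/-34 mm, tops 34 mm up. Wooden end stop: face at x = 51 mm, top 40 mm up. Cassette fully home: its origin at x = -4 mm.
- bed (a joint): Cork sprung floor of the channel (dock x = -143 to +50 mm, 66 mm wide). 0 = up (top 26 mm above the table), 0.012 m = fully down (14 mm). It stays level. With the cassette on it about 4 N starts it down, about 10 N sinks it 7 mm, about 14 N takes it to the bottom; it springs back up.
- leaf (a joint): Steel leaf spring, 36 mm wide, 30 mm long, on the far (+x) side of the bridge, sloping down away from it. 0 = hanging free, tip 35 mm above the table; grows (rad) as the tip is lifted: about 0.1 over the cassette with the bed fully down, about 0.25 with the cassette up against the bridge. Presses down with about 4 to 6 N and drags.
- cassette: Loose closed blue cassette, 110 x 64 x 24 mm, about 0.25 kg, lying in the channel on the bed, its x along the dock's x. Origin: centre of its underside; x towards its nose, z up. White thumb bar across the top at x = -11 to -3 mm, 56 mm wide, top 33 mm above the underside. Bed up: its top is 50 mm above the table; bed down: 38 mm. Released when home, it rises against the bridge and stays.
- press_spot (a point): Middle of the ribbed press area (cassette x = -55 to -11 mm) behind the thumb bar, on the cassette's top surface: x = -31, z = 24 mm of the cassette.
- bridge_mid (a point): Middle of the top of the steel bridge, which spans the channel at dock x = 0 to 12 mm, underside 43 mm and top 52 mm (screw heads 54 mm) above the table. The cassette's nose enters below it only with the bed sunk 8 to 12 mm; the thumb bar does not: at home it is 7 mm short of the bridge.
- glue_stick: Loose yellow and white glue stick lying on the table, 92 mm long, 26 mm thick; origin below its middle. Bystander: leave alone.
- eraser: Loose blue and white eraser, 45 x 21 x 13 mm; origin below its middle. Bystander: leave alone.
- paint_tube: Loose white and green paint tube lying down, 112 x 38 x 25 mm; origin below its middle. Bystander: leave alone.
- yellow_bottle: Loose yellow paint bottle standing upright, 59 mm wide, 150 mm tall; origin below its middle. Bystander: leave alone.
Not all that is in view belongs to the job. There is more than one size of the cassette; the job needs the smallest.

How it is judged (in metres and radians):
On the way, in this order (a step that is already met when the one before it is completed fails the run):
1. the cassette, still behind the bridge, is pressed down by the fingers until the bed has sunk more than 6 mm (value of joint bed above 0.006 m and contact force between the fingers and cassette above 3 N and x of cassette in the frame of dock below -0.045 m), for 0.06 s.
2. pushed by the fingers, the cassette has its nose under the leaf spring and lifts it (value of joint leaf above 0.04 rad and contact force between the fingers and cassette above 1 N and x of cassette in the frame of dock above -0.03 m), for 0.06 s.
At the end, for the whole second after the job is handed in: The cassette lies still and level in the dock, its nose within 5 mm of the end stop, with the leaf spring lifted on its top (over 0.04 rad) and the bed still held down under it (over 3 mm), and the robot has let go (x of cassette in the frame of dock above -0.009 m and value of joint leaf above 0.04 rad and value of joint bed above 0.003 m and angle between cassette's own z axis and vertical below 0.08 rad and linear speed of cassette below 0.01 m/s); the robot touches nothing.
It fails at once if the cassette is lifted off the bed (underside more than 12 mm above where it lay) or tipped up (height (world z) of cassette above 0.038 m or angle between cassette's own z axis and vertical above 0.25 rad).
It fails at once if the glue stick is moved more than 30 mm (distance of glue_stick from where it was at the start of the episode above 0.03 m).
It fails at once if the eraser is moved more than 30 mm (distance of eraser from where it was at the start of the episode above 0.03 m).
It fails at once if the paint tube is moved more than 30 mm (distance of paint_tube from where it was at the start of the episode above 0.03 m).
It fails at once if the yellow bottle is moved more than 30 mm (distance of yellow_bottle from where it was at the start of the episode above 0.03 m).
It also fails if it takes over 37 s, if anything falls off the work surface, if the arm or the gripper's body presses on something with over 40 N, if the wrist force passes 120 N, or if a joint passes its speed limit or range.

## Working session

There is one attempt and no reset: what is moved stays moved. The work goes in short steps, Python scripts to look and compute and a shell command to move; the robot and the scene stay as the last step left them, time stands still between calls to the robot, and variables do not carry over. Pictures are saved under pics/ and viewed, at most 10 in all, crops included, and the job is handed in when it is done.

```bash
mkdir -p pics; cat > h.py <<'E'
import numpy as np, cv2
from workcell import sensors, viewer, ctrl
def shot(n,f):
    d=viewer.get_image(n); cv2.imwrite('pics/'+f,d['frame']); 
    np.savez('pics/'+f+'.npz',**{k:np.array(v) for k,v in d.items()}); return d
def load(f): return dict(np.load('pics/'+f+'.npz'))
def ray(d,u,v):
    f=200/np.tan(np.radians(float(d['fov_y']))/2); R=np.array(d['R']);t=np.array(d['t'])
    return -R.T@t, R.T@np.array([(u-d['cx'])/f,(v-d['cy'])/f,1])
def onz(d,u,v,z):
    c,r=ray(d,u,v); return c+r*(z-c[2])/r[2]
def proj(d,X):
    f=200/np.tan(np.radians(float(d['fov_y']))/2); p=np.array(d['R'])@np.array(X)+np.array(d['t'])
    return p[:2]/p[2]*f+[d['cx'],d['cy']]
E
python3 - <<'E'
from h import *
a=shot('scene','s1.png');b=shot('side','d1.png');
for d in(a,b): print(d['fov_y'],ray(d,320,200))
o=sensors.get_obs();print(o['t'],o['ee_pos'],o['orientation'],o['ft_force'],o['width'])
E
```

```text
54.11320355170017 (array([-62.57421504, 292.81098031, 986.07042782]), array([ 0.51664227, -0.44427537, -0.73199905]))
43.33326793839795 (array([   13.18735645, -1425.37441633,   669.30965379]), array([ 0.39569363,  0.82170859, -0.41018834]))
0.1 [ 145.31080428 -607.38516059  222.02689416] [-3.11869668e+00 -3.67747835e-01  1.92634745e-04] [-0.17154838 -0.23910212 -1.10704107] 87.77729162331661
```

View pics/s1.png

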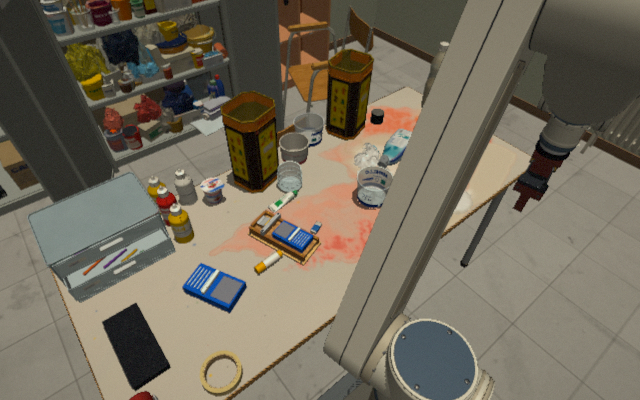

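View pics/d1.png

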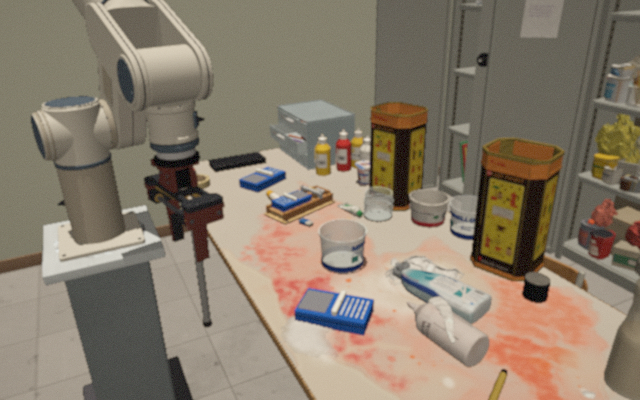

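Scene view: there are three blue cassettes. One sits in the wooden dock at scene (295,235) / side (298,200), one lies loose at scene (214,287) / side (263,179), and one at side (335,308). The one in the dock is the smallest and lies in the channel, so it fits the description. The enlarged crop should confirm it.

```bash
python3 - <<'E'
from h import *
a=load('s1.png')['frame'][180:280,230:350];b=load('d1.png')['frame'][170:235,250:350]
a=cv2.resize(a,None,fx=5,fy=5,interpolation=2)
cv2.imwrite('pics/c1.png',a)
E
```

```text
(no output)
```

View pics/c1.png

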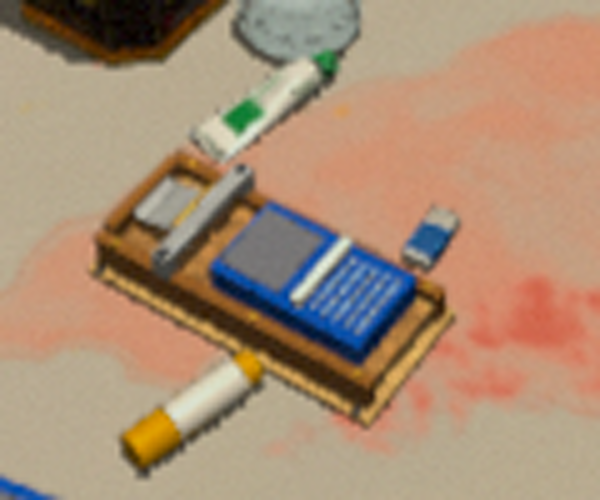

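The crop confirms it: the dock's cassette has its white thumb bar at crop (322,270), ribs on the right (tail) side, the bridge at (203,218), and the leaf and end stop on the left. The docking direction is therefore up-left in the scene view.

```bash
python3 - <<'E'
from h import *
a=load('s1.png')
P=lambda x,y,z: onz(a,230+(x+.5)/5-.5,180+(y+.5)/5-.5,z)[:2].round(1)
c=[P(*p,50) for p in((268,205),(214,266),(360,347),(415,275))]
print(c, np.mean(c,0))
print('edges',[np.linalg.norm(c[i]-c[(i+1)%4]) for i in range(4)])
ax=(c[0]+c[1]-c[2]-c[3])/2; print('yaw',np.degrees(np.arctan2(ax[1],ax[0])), np.degrees(np.arctan2(*(c[0]-c[1])[::-1])))
print('bridge ends',P(240,176,53),P(162,258,53),'bar',P(348,240,59),P(298,300,59))
b=[P(92,270,3),P(362,422,3),P(453,318,3)];print('base',b)
o=b[0]-b[1];print(np.degrees(np.arctan2(o[1],o[0])))
from scipy.spatial.transform import Rotation as Rn
print(Rn.from_rotvec(sensors.get_obs()['orientation']).as_matrix().round(3))
E
```

```text
[array([ 600.4, -129.8]), array([581.3, -76.2]), array([ 479.4, -109.4]), array([ 501.2, -167.7])] [ 540.575 -120.775]
edges [np.float64(56.90140595802534), np.float64(107.1720579255619), np.float64(62.242509589508025), np.float64(106.19345554223196)]
yaw 19.471325267157717 -70.3868160435457
bridge ends [ 628.3 -128.3] [603.5 -53.7] bar [ 541.8 -147.9] [523.7 -97.3]
base [array([658.3, -32.2]), array([462.5, -97.5]), array([ 488.6, -188.5])]
18.443727094572814
[[ 0.973  0.233 -0.   ]
 [ 0.233 -0.973  0.001]
 [ 0.    -0.001 -1.   ]]
```

```bash
cat > where.py <<'E'
from h import *
from scipy.spatial.transform import Rotation as Rn
o=sensors.get_obs(); M=Rn.from_rotvec(o['orientation']).as_matrix()
y=np.radians(18.8);u=np.array([np.cos(y),np.sin(y)]);v=np.array([-u[1],u[0]])
D=np.array([610,-93.]); p=o['ee_pos'][:2]-D
print('t',o['t'],'tcp',o['ee_pos'].round(1),'dock',(p@u).round(1),(p@v).round(1),'yaw',np.degrees(np.arctan2(M[1,0],M[0,0])).round(2),'F',o['ft_force'].round(1),'w',o['width'].round(1))
E
python3 -c "
from h import *
print(onz(load('s1.png'),184,240,0))"
python3 -m handwheel '[[0,0,0,0,0,-0.093,1],[42,-28,0,0,0,0,1],[42,-28,0,0,0,0,1],[42,-28,0,0,0,0,1],[42,-28,0,0,0,0,1],[42,-28,0,0,0,0,1],[42,-28,0,0,0,0,1],[42,-28,0,0,0,0,1],[42,-28,0,0,0,0,1],[42,-28,0,0,0,0,1]]'; python3 where.py
```

```text
[761.15087963 137.12207293   0.        ]
t: 1.35
ee_pos: [422.8, -246.1, 222.6]
orientation: [-3.099, -0.513, 0.0]
ft_force: [0.6, -0.1, 0.1]
width: 0.5
grasp_force: 0.0Traceback (most recent call last):
  File "where.py", line 6, in <module>
    print('t',o['t'],'tcp',o['ee_pos'].round(1),'dock',(p@u).round(1),(p@v).round(1),'yaw',np.degrees(np.arctan2(M[1,0],M[0,0])).round(2),'F',o['ft_force'].round(1),'w',o['width'].round(1))
                                                                                                                                                                         ^^^^^^^^^^^^^^^^
AttributeError: 'float' object has no attribute 'round'
```

```bash
sed -i "s/o\['width'\].round(1)/o['width']/" where.py
python3 -m handwheel '[[31,-20,0,0,0,0,1],[31,-20,0,0,0,0,1],[31,-20,15,0,0,0,1],[31,-20,25,0,0,0,1],[0,0,40,0,0,0,1],[0,0,40,0,0,0,1],[0,0,0,0,0,0,1],[0,0,0,0,0,0,1]]'; python3 where.py; python3 -c "
from h import *
w=shot('wrist','w1.png');b=shot('side','d2.png');s=shot('scene','s2.png')
c=[cv2.resize(s['frame'][180:280,230:350],(600,500),interpolation=2)]
cv2.imwrite('pics/c2.png',c[0])
print(proj(s,sensors.get_obs()['ee_pos']),proj(w,sensors.get_obs()['ee_pos']))"
```

```text
t: 2.35
ee_pos: [514.4, -132.1, 103.6]
orientation: [3.099, 0.512, 0.001]
ft_force: [-0.3, 0.1, 0.1]
width: 0.5
grasp_force: 0.0
t 2.35 tcp [ 514.4 -132.1  103.6] dock -103.1 -6.2 yaw 18.77 F [-0.3  0.1  0.1] w 0.5242128902425375
[300.29586378 226.02035807] [327.20369329 253.94055148]
```

View pics/w1.png

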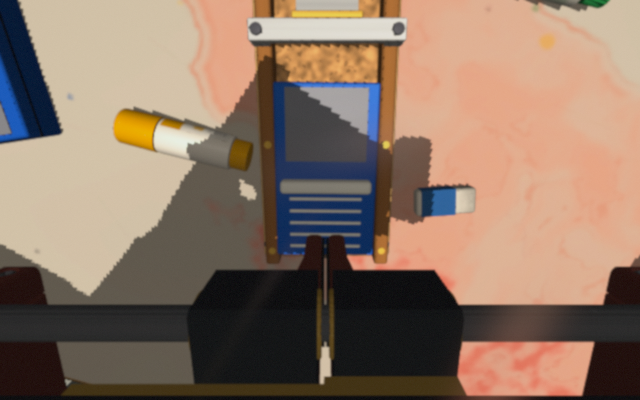

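The wrist view shows the fingertips at (325,240), above the rear of the cassette. The bar is at (326,187), the cassette nose edge at row 84, and the bridge's near edge at row 42, with the dock nearly parallel to the image.

```bash
python3 -c "
from h import *
w=load('w1.png');y=np.radians(18.8);u=np.array([np.cos(y),np.sin(y)]);v=np.array([-u[1],u[0]])
t=np.array([514.4,-132.1])
for n,a,b,z in(('nose',(275,83),(379,83),50),('barfront',(280,180),(371,180),59),('barrear',(280,194),(371,194),58),('bridge near',(250,43),(405,43),52),('rails',(263,140),(388,140),34)):
  A,B=[onz(w,*p,z)[:2] for p in(a,b)];m=(A+B)/2-t;print(n,'ahead',(m@u).round(1),'left',(m@v).round(1),'len',np.linalg.norm(A-B).round(1),'yaw',np.degrees(np.arctan2(*(B-A)[::-1]))+90)
"
```

```text
nose ahead 85.4 left -0.4 len 61.1 yaw 18.744363983168768
barfront ahead 29.2 left 0.5 len 55.0 yaw 18.7718351203778
barrear ahead 20.3 left 0.5 len 55.8 yaw 18.77613309347602
bridge near ahead 106.7 left -0.7 len 87.8 yaw 18.734089747934576
rails ahead 51.1 left 0.5 len 82.2 yaw 18.760037332988304
```

```bash
python3 -m handwheel '[[4,0,20,0,0,0,1],[0,0,20,0,0,0,1],[0,0,9,0,0,0,1],[0,0,4,0,0,0,1],[0,0,4,0,0,0,1],[0,0,3,0,0,0,1],[0,0,2,0,0,0,1],[0,0,0,0,0,0,1]]'; python3 where.py
```

```text
t: 3.5
ee_pos: [517.9, -130.8, 41.8]
orientation: [3.099, 0.513, 0.001]
ft_force: [-4.1, 0.3, 9.9]
width: 0.3
grasp_force: 5.0
t 3.5 tcp [ 517.9 -130.8   41.8] dock -99.4 -6.1 yaw 18.78 F [-4.1  0.3  9.9] w 0.2903878059334791
```

```bash
python3 -m handwheel '[[0,0,2,0,0,0,1],[0,0,2,0,0,0,1],[0,0,1.5,0,0,0,1],[0,0,0,0,0,0,1]]'; python3 where.py
```

```text
t: 4.0
ee_pos: [517.9, -130.8, 37.9]
orientation: [3.099, 0.512, 0.001]
ft_force: [-8.4, 1.3, 27.5]
width: 0.6
grasp_force: 13.9
t 4.0 tcp [ 517.9 -130.8   37.9] dock -99.4 -6.1 yaw 18.78 F [-8.4  1.3 27.5] w 0.5638706148770164
```

```bash
python3 -m handwheel '[[4,0,0,0,0,0,1],[4,0,0,0,0,0,1],[4,0,0,0,0,0,1],[4,0,0,0,0,0,1],[4,0,0,0,0,0,1],[0,0,0,0,0,0,1]]'; python3 where.py; python3 -c "
from h import *
w=shot('wrist','w2.png')"
```

```text
t: 4.75
ee_pos: [528.6, -126.0, 37.7]
orientation: [-3.097, -0.515, 0.024]
ft_force: [-34.9, -16.3, 50.4]
width: 0.6
grasp_force: 25.3
t 4.75 tcp [ 528.6 -126.    37.7] dock -87.7 -5.0 yaw 18.89 F [-34.9 -16.3  50.4] w 0.6144428874940713
```

View pics/w2.png

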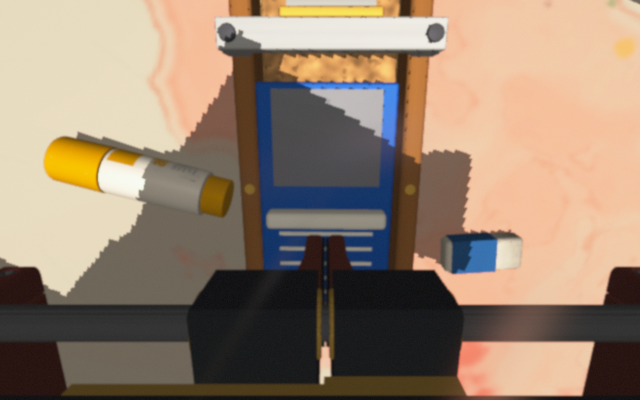

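The fingers are at (325,240), with the bar at row 219 and the nose at row 83, not yet under the bridge (near edge at row 52). The pressing force is too high at 50 N and friction is resisting, so I'll ease off and check how far the cassette has moved.

```bash
python3 -c "
from h import *
w=load('w2.png');y=np.radians(18.8);u=np.array([np.cos(y),np.sin(y)]);v=np.array([-u[1],u[0]])
t=np.array([528.6,-126])
for n,a,b,z in(('nose',(256,83),(398,83),38),('barrear',(266,229),(386,229),46),('bridge near',(217,53),(446,53),52)):
  A,B=[onz(w,*p,z)[:2] for p in(a,b)];m=(A+B)/2-t;print(n,'ahead',(m@u).round(1),'left',(m@v).round(1),'len',np.linalg.norm(A-B).round(1))
"
python3 -m handwheel '[[0,0,-1.5,0,0,0,1],[0,0,-1,0,0,0,1]]'; python3 where.py
```

```text
nose ahead 81.2 left -0.0 len 62.1
barrear ahead 16.3 left 0.2 len 55.9
bridge near ahead 91.4 left -1.7 len 89.4
t: 5.05
ee_pos: [534.1, -124.8, 38.9]
orientation: [-3.099, -0.512, 0.006]
ft_force: [-10.1, -4.5, 12.0]
width: 0.5
grasp_force: 6.8
t 5.05 tcp [ 534.1 -124.8   38.9] dock -82.1 -5.6 yaw 18.77 F [-10.1  -4.5  12. ] w 0.4980201099288391
```

```bash
python3 -m handwheel '[[3,0,0.5,0,0,0,1],[3,0,0,0,0,0,1],[3,0,0,0,0,0,1],[3,0,0,0,0,0,1],[0,0,0,0,0,0,1]]'; python3 where.py
```

```text
t: 5.68
ee_pos: [545.3, -120.8, 38.2]
orientation: [-3.099, -0.513, 0.008]
ft_force: [-11.5, -3.7, 16.1]
width: 0.4
grasp_force: 8.5
t 5.675 tcp [ 545.3 -120.8   38.2] dock -70.2 -5.5 yaw 18.81 F [-11.5  -3.7  16.1] w 0.40164990826340563
```

```bash
python3 -m handwheel '[[3,0,0,0,0,0,1],[3,0,0,0,0,0,1],[3,0,0,0,0,0,1],[3,0,0,0,0,0,1],[3,0,0,0,0,0,1],[0,0,0,0,0,0,1]]'; python3 where.py; python3 -c "
from h import *
w=shot('wrist','w3.png')"
```

```text
t: 6.42
ee_pos: [559.7, -116.0, 38.3]
orientation: [-3.099, -0.513, 0.007]
ft_force: [-11.3, -4.2, 15.2]
width: 0.5
grasp_force: 8.3
t 6.425 tcp [ 559.7 -116.    38.3] dock -55.1 -5.5 yaw 18.81 F [-11.3  -4.2  15.2] w 0.4899756461075944
```

View pics/w3.png

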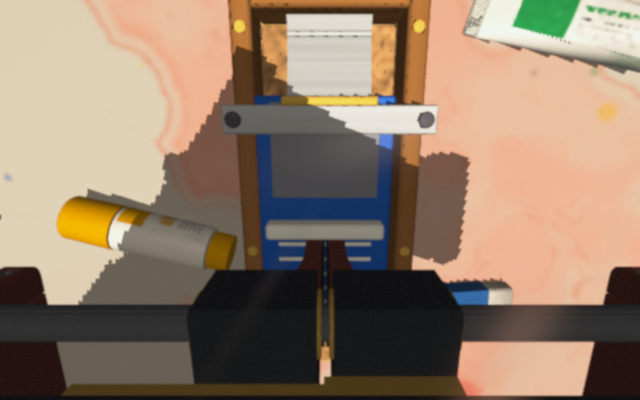

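The nose has passed under the bridge (nose edge at row 97, bridge at rows 105–133). The bar at row 230 is right in front of the fingers, so I'll keep going.

```bash
python3 -m handwheel '[[3,0,0,0,0,0,1],[3,0,0,0,0,0,1],[3,0,0,0,0,0,1],[3,0,0,0,0,0,1],[3,0,0,0,0,0,1],[0,0,0,0,0,0,1]]'; python3 where.py;python3 -m handwheel '[[3,0,0,0,0,0,1],[3,0,0,0,0,0,1],[2,0,0,0,0,0,1],[0,0,0,0,0,0,1]]'; python3 where.py; python3 -c "
from h import *
w=shot('wrist','w4.png')"
```

```text
t: 7.22
ee_pos: [574.0, -111.1, 38.3]
orientation: [-3.099, -0.513, 0.007]
ft_force: [-10.8, -3.5, 14.5]
width: 0.2
grasp_force: 8.0
t 7.225 tcp [ 574.  -111.1   38.3] dock -39.9 -5.5 yaw 18.8 F [-10.8  -3.5  14.5] w 0.24908631379221316
t: 7.72
ee_pos: [576.2, -110.2, 38.3]
orientation: [-3.098, -0.514, 0.023]
ft_force: [-27.7, -15.4, 29.5]
width: 0.4
grasp_force: 18.8
t 7.725 tcp [ 576.2 -110.2   38.3] dock -37.5 -5.4 yaw 18.86 F [-27.7 -15.4  29.5] w 0.3595082794859608
```

View pics/w4.png

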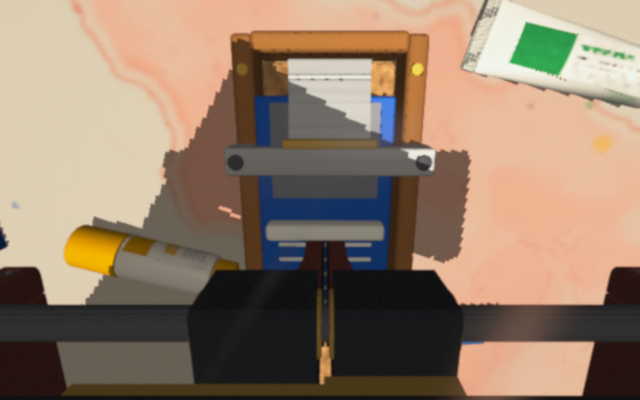

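The nose (row 97) is still about 13 mm short of the stop (row 55). It has stuck by friction under too much down force, with the leaf resting on it. I'll ease the press slightly, as before.

```bash
python3 -m handwheel '[[0,0,-0.8,0,0,0,1],[0,0,0,0,0,0,1]]'; python3 where.py;python3 -m handwheel '[[1,0,-0.4,0,0,0,1],[1,0,0,0,0,0,1],[0,0,0,0,0,0,1]]'; python3 where.py
```

```text
t: 8.02
ee_pos: [578.6, -109.4, 38.3]
orientation: [-3.098, -0.513, 0.015]
ft_force: [-16.9, -10.6, 15.1]
width: 0.5
grasp_force: 12.3
t 8.025 tcp [ 578.6 -109.4   38.3] dock -35.0 -5.4 yaw 18.81 F [-16.9 -10.6  15.1] w 0.5069687604510498
t: 8.4
ee_pos: [580.8, -108.7, 38.3]
orientation: [-3.098, -0.514, 0.015]
ft_force: [-16.0, -10.5, 11.4]
width: 0.4
grasp_force: 10.9
t 8.4 tcp [ 580.8 -108.7   38.3] dock -32.7 -5.4 yaw 18.82 F [-16.  -10.5  11.4] w 0.3938821455167598
```

```bash
python3 -m handwheel '[[2,0,0,0,0,0,1],[2,0,0,0,0,0,1],[0,0,0,0,0,0,1]]'; python3 where.py;python3 -m handwheel '[[2,0,-0.3,0,0,0,1],[2,0,0,0,0,0,1],[0,0,0,0,0,0,1]]'; python3 where.py
```

```text
t: 8.78
ee_pos: [585.1, -107.2, 38.4]
orientation: [-3.099, -0.513, 0.013]
ft_force: [-14.7, -8.0, 9.6]
width: 0.5
grasp_force: 9.9
t 8.775 tcp [ 585.1 -107.2   38.4] dock -28.2 -5.5 yaw 18.81 F [-14.7  -8.    9.6] w 0.48250040369155933
t: 9.15
ee_pos: [589.2, -105.8, 38.7]
orientation: [-3.099, -0.513, 0.013]
ft_force: [-12.5, -7.2, 8.9]
width: 0.5
grasp_force: 9.4
t 9.15 tcp [ 589.2 -105.8   38.7] dock -23.8 -5.4 yaw 18.81 F [-12.5  -7.2   8.9] w 0.5120949554359933
```

```bash
python3 -m handwheel '[[2,0,0,0,0,0,1],[0,0,0,0,0,0,1]]'; python3 where.py;python3 -m handwheel '[[2,0,0,0,0,0,1],[0,0,0,0,0,0,1]]'; python3 where.py; python3 -c "
from h import *
w=shot('wrist','w5.png')"
```

```text
t: 9.4
ee_pos: [591.1, -105.2, 38.7]
orientation: [-3.099, -0.513, 0.013]
ft_force: [-12.4, -7.4, 8.6]
width: 0.6
grasp_force: 9.5
t 9.4 tcp [ 591.1 -105.2   38.7] dock -21.8 -5.5 yaw 18.81 F [-12.4  -7.4   8.6] w 0.6169936660190634
t: 9.65
ee_pos: [592.6, -104.7, 38.6]
orientation: [-3.099, -0.513, 0.014]
ft_force: [-14.8, -7.4, 9.5]
width: 0.6
grasp_force: 10.5
t 9.65 tcp [ 592.6 -104.7   38.6] dock -20.3 -5.4 yaw 18.82 F [-14.8  -7.4   9.5] w 0.5861102946028399
```

View pics/w5.png

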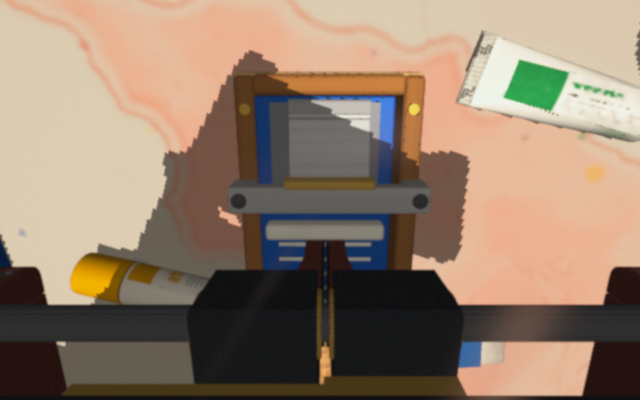

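The nose edge (row 96) is now at the stop face (row 95) and the bar is just short of the bridge. A slight extra push should confirm it's seated.

```bash
python3 -m handwheel '[[2,0,0,0,0,0,1],[0,0,0,0,0,0,1]]'; python3 where.py;python3 -m handwheel '[[1,0,0,0,0,0,1],[0,0,0,0,0,0,1]]'; python3 where.py
```

```text
t: 9.95
ee_pos: [592.6, -104.7, 38.7]
orientation: [-3.098, -0.514, 0.02]
ft_force: [-20.8, -11.9, 15.3]
width: 0.3
grasp_force: 13.8
t 9.95 tcp [ 592.6 -104.7   38.7] dock -20.2 -5.4 yaw 18.83 F [-20.8 -11.9  15.3] w 0.2636202581545839
t: 10.2
ee_pos: [592.7, -104.6, 38.6]
orientation: [-3.098, -0.514, 0.023]
ft_force: [-23.7, -13.5, 18.9]
width: 0.7
grasp_force: 15.4
t 10.2 tcp [ 592.7 -104.6   38.6] dock -20.2 -5.4 yaw 18.84 F [-23.7 -13.5  18.9] w 0.6766089124118713
```

Firmly home: the position is fixed and the force is rising. I'll take off the forward load, then lift off.

```bash
python3 -m handwheel '[[-2,0,-0.5,0,0,0,1],[-1,0,-0.5,0,0,0,1],[0,0,0,0,0,0,1]]'; python3 where.py;python3 -m handwheel '[[0,0,-2,0,0,0,1],[0,0,-2,0,0,0,1],[0,0,-2,0,0,0,1],[0,0,-2,0,0,0,1],[0,0,0,0,0,0,1]]'; python3 where.py
```

```text
t: 10.58
ee_pos: [592.6, -104.7, 38.8]
orientation: [-3.099, -0.513, 0.014]
ft_force: [-10.9, -8.1, 2.3]
width: 0.4
grasp_force: 8.3
t 10.575 tcp [ 592.6 -104.7   38.8] dock -20.3 -5.4 yaw 18.81 F [-10.9  -8.1   2.3] w 0.4495225127215764
t: 11.2
ee_pos: [592.8, -103.6, 46.2]
orientation: [-3.097, -0.513, 0.013]
ft_force: [-8.4, -3.3, -4.7]
width: 0.4
grasp_force: 4.2
t 11.2 tcp [ 592.8 -103.6   46.2] dock -19.7 -4.5 yaw 18.79 F [-8.4 -3.3 -4.7] w 0.4401686098971366
```

```bash
python3 -m handwheel '[[-2,0,0,0,0,0,1],[-2,0,0,0,0,0,1],[-1,0,0,0,0,0,1],[0,0,0,0,0,0,1]]'; python3 where.py;python3 -m handwheel '[[0,0,-5,0,0,0,1],[0,0,-15,0,0,0,1],[0,0,-30,0,0,0,1],[-20,0,-20,0,0,0,1],[-20,0,0,0,0,0,1],[0,0,0,0,0,0,1],[0,0,0,0,0,0,1]]'; python3 where.py; python3 -c "
from h import *
w=shot('wrist','w6.png')"
```

```text
t: 11.7
ee_pos: [592.6, -105.3, 48.0]
orientation: [3.099, 0.513, 0.001]
ft_force: [-2.1, -0.8, 1.0]
width: 0.3
grasp_force: 1.0
t 11.7 tcp [ 592.6 -105.3   48. ] dock -20.4 -6.0 yaw 18.78 F [-2.1 -0.8  1. ] w 0.3475611720515232
t: 12.58
ee_pos: [555.6, -118.1, 118.3]
orientation: [3.099, 0.512, 0.002]
ft_force: [0.6, -0.1, -0.8]
width: 0.5
grasp_force: 0.0
t 12.575 tcp [ 555.6 -118.1  118.3] dock -59.6 -6.2 yaw 18.77 F [ 0.6 -0.1 -0.8] w 0.47312485016742917
```

View pics/w6.png

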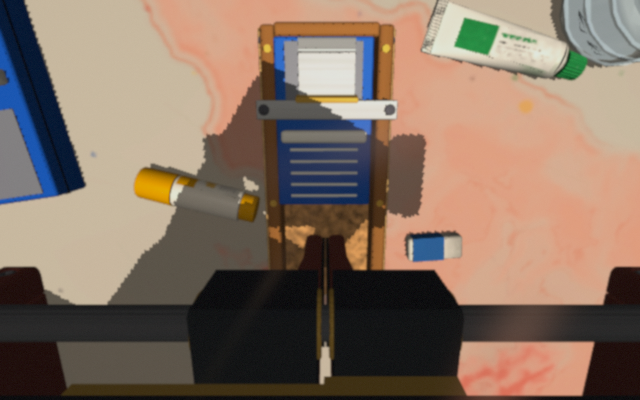

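The cassette stayed home. Its nose (row 37) is on the stop, and the bar-to-bridge gap is about 12 px, or 7.6 mm against 7 mm expected. The leaf lies on its top, the bystanders look untouched, and the robot is clear.

```bash
python3 -c "
from workcell import ctrl
print(ctrl.close_job())"
```

```text
the job is handed in; nothing more can be done
None
```

I docked the blue cassette against the end stop, let go and handed the job in; the last picture shows it clamped there about 0.6 mm short of fully home (5 mm allowed), but the hand-in reported no verdict.

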